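Return mixed-up bone models to their own case pans

TASK

The three printed bone models were put back in each other's case pans. Put every model into the pan of the same colour as its base, set down gently and upright with its base fully down in the foam cut-out; a pan takes only one model at a time, and the black mat is free if you need to park one. Leave the blue guide, the side cutters and the bottle where they are.

Things in the scene. Friction and masses are not known exactly. Their poses are not given: they have to be found in the camera images.
- hip_mid (a point): Loose white printed bone on a blue base, upper end of a thigh bone: shaft 28 mm thick on the axis, ball head (41 mm) overhanging to 57 mm towards +x. 76 mm high, 0.12-0.24 kg. Base 68 (x) x 50 (y) x 10 mm. Point: on the axis over the base's centre, 38 mm above the base's underside; z up. Grip here from above, closing along y.
- spine_mid (a point): Loose white printed bone on an orange base, two lumbar vertebrae with a grey disc between: round, 44 mm thick on the axis; thin processes at its -x side, 24 to 57 mm out, 42 mm to either side. 76 mm high, 0.12-0.24 kg. Base 68 (x) x 50 (y) x 10 mm. Point: on the axis over the base's centre, 38 mm above the base's underside; z up. Grip here from above, closing along y.
- elbow_mid (a point): Loose white printed bone on a green base, lower end of an upper-arm bone: shaft 25 mm thick on the axis, widening downwards to 70 mm along x but nowhere thicker than 25 mm along y. 76 mm high, 0.12-0.24 kg. Base 68 (x) x 50 (y) x 10 mm. Point: on the axis over the base's centre, 38 mm above the base's underside; z up. Grip here from above, closing along y.
- pan_blue: Blue case pan, fixed, 124 (x; 144 with lips) x 100 (y) x 20 mm, with 12 mm high grey foam having one central cut-out with a black floor, 86 (x) x 66 (y) mm, down to the pan's floor 4 mm above the bench. A model's base fits with its long side along the pan's x, either way round. Origin: centre of the underside, on the bench; z up.
- pan_green: Green case pan, fixed, 124 (x; 144 with lips) x 100 (y) x 20 mm, with 12 mm high grey foam having one central cut-out with a black floor, 86 (x) x 66 (y) mm, down to the pan's floor 4 mm above the bench. A model's base fits with its long side along the pan's x, either way round. Origin: centre of the underside, on the bench; z up.
- pan_orange: Orange case pan, fixed, 124 (x; 144 with lips) x 100 (y) x 20 mm, with 12 mm high grey foam having one central cut-out with a black floor, 86 (x) x 66 (y) mm, down to the pan's floor 4 mm above the bench. A model's base fits with its long side along the pan's x, either way round. Origin: centre of the underside, on the bench; z up.
- mat: Black rubber mat, 124 mm (its x) by 100 mm (its y) by 4 mm thick, fixed flat on the bench, empty at the start: a free spot where a model can stand for a while. Origin: centre of the underside; z up.
- guide: Bystander: loose blue printed surgical guide lying on the bench, 56 x 34 x 24 mm. Origin: centre of its underside.
- cutters: Bystander: loose red-handled side cutters lying on the bench, 140 mm (its x) by 52 mm, 14 mm high. Origin: under the middle, between the handles.
- bottle: Bystander: closed white plastic bottle with a blue cap standing on the bench, 60 mm in diameter, 140 mm high. Origin: centre of its underside.

How it is judged:
At the end, for the whole second after the job is handed in: Each model stands at rest in the pan of its base's colour: its axis within 15 mm of the pan's centre, upright within 0.08 rad, its base down on the pan's floor (within 4 mm) with its long side along the pan's (within 0.4 rad, either way round) (horizontal distance between hip_mid and pan_blue below 0.015 m and z of hip_mid in the frame of pan_blue between 0.038 and 0.046 m and angle between each of hip_mid, spine_mid, elbow_mid's own z axis and vertical below 0.08 rad and angle between the x axis of hip_mid and the x axis of pan_blue, either way round below 0.4 rad and linear speed of each of hip, spine, elbow below 0.02 m/s and horizontal distance between spine_mid and pan_orange below 0.015 m and z of spine_mid in the frame of pan_orange between 0.038 and 0.046 m and angle between the x axis of spine_mid and the x axis of pan_orange, either way round below 0.4 rad and horizontal distance between elbow_mid and pan_green below 0.015 m and z of elbow_mid in the frame of pan_green between 0.038 and 0.046 m and angle between the x axis of elbow_mid and the x axis of pan_green, either way round below 0.4 rad); the robot touches nothing.
It fails at once if a bone model tipped over (angle between any of hip_mid, spine_mid, elbow_mid's own z axis and vertical above 0.7 rad).
It fails at once if a bone model dropped or banged down hard (more than 60 N on a pan, the mat or another model) (contact force between any of hip, spine, elbow and pan_blue above 60 N or contact force between any of hip, spine, elbow and pan_green above 60 N or contact force between any of hip, spine, elbow and pan_orange above 60 N or contact force between any of hip, spine, elbow and mat above 60 N or contact force between hip and spine above 60 N or contact force between any of hip, spine and elbow above 60 N).
It fails at once if a bone model let go more than about 20 mm above where it should stand ((height (world z) of hip_mid above 0.062 m and contact force between hip and the fingers below 0.01 N) or (height (world z) of spine_mid above 0.062 m and contact force between spine and the fingers below 0.01 N) or (height (world z) of elbow_mid above 0.062 m and contact force between elbow and the fingers below 0.01 N)).
It fails at once if a bystander (guide, cutters, bottle) moved more than 30 mm (distance of any of guide, cutters, bottle from where it was at the start of the episode above 0.03 m).
It also fails if it takes over 125 s, if anything falls off the work surface, if the arm or the gripper's body presses on something with over 40 N, if the wrist force passes 120 N, or if a joint passes its speed limit or range.

ROBOT

A 6-joint arm with a two-finger parallel gripper is mounted at the origin on the work surface. World frame = base frame: x ahead of the robot, y to its left, z up, the work surface at z = 0. Lengths are in m, angles in rad, forces in N, time in s.
With the tool pointing down it reaches from about 0.35 to 0.85 m from the base axis. Payload 8.1 kg.
Tool frame: the origin (TCP) lies at the very end of the fingers, on their centre line; the grasp point (between the pads) lies 19 mm behind it; x points along the fingers, y is the direction in which the jaws open and shut, and the axes are right-handed (so a half turn about x gives the same grasp; the last joint's range is limited). The gripper opens to 93 mm and grips with 3 to 60 N. Pads are 15 mm wide; open, the fingers measure 128 mm over their backs; the gripper's body (75 mm by 188 mm) begins 65 mm behind the grasp point.
Start: joints at [1.239, 0.13, 1.488, -0, 1.523, -0.085], TCP at [0.147, 0.582, 0.219] pointing down, gripper open.
Joint ranges: [-2.96, 2.96], [-0.89, 2.26], [0.02, 2.5], [-1.34, 4.48], [0, 2.73], [-2.66, 2.66]. Speed limits (rad/s): [2.39, 2.39, 2.79, 3.14, 3.14, 3.14].

INTERFACE

Orientations are given as a 3x3 rotation matrix whose columns are the frame's x, y, z axes.
In Python, from bench import arm gives the robot as it stands.
- The arm moves only by the tool servo_tool, never from a script. Its arguments are lists of equal length, an entry for each row: "hand": the finger opening in cm, from 0 to 9.3; "delta_pos": the shift along the tool's x, y, z in cm, a list of three; "spin": the turn about the tool's x in rad. In form: {"hand": [hand, ...], "delta_pos": [[dx, dy, dz], ...], "spin": [spin, ...]}. A call has 1 to 12 rows; each row is the pose to reach, as a shift and turn from the pose commanded when the call began, along the tool's axes at that moment; what a row does not reach only later rows make up. A row lasts 1/10 s, in which the tool goes at most 50 mm and 8.59 degrees, less where a joint would pass 70% of its speed; a pose out of reach is approached as far as the arm can. A call with a gripper value outside its range is refused whole. The fingers move at their own pace and stop on an object; "grip_force" is the grip in N (left out, the last holds). Time passes only in rows, so rows that repeat a pose let the fingers close. It gives the time, the measured TCP pose, the force and the opening at its end, in the units of the state.
- arm.state(): the state, without advancing time (a new reading comes with each control period).
- arm.capture(name): name is "side" or "top"; returns the picture (420x560x3 uint8, blue, green, red); there is no depth.
- arm.get_calibration(name): a dict with "intrinsics" (3x3 intrinsics, pixels), "k1" (the pictures are not rectified: a ray, as slopes to the right and down, at radius r is drawn at 1 + k1 r^2 times it, then the intrinsics apply), "R" (3x3) and "t" (3): a world point X has camera coordinates R X + t. Camera axes: x right, y down, z forward; pixel columns grow to the right and rows downward; lengths in m; the calibration is good to about 2 mm. A picture is of the moment at which its call begins. get_calibration takes no time and is no camera call.
- arm.job_done(): hands the job in, once; it reports no verdict.
Trained networks look in the newest picture that a camera, given by its name, has taken for a name from the list of things; names that differ only in an ending like _2 or _b are one class to them, and where a whole thing is asked for, a point or a joint stands for the part that bears it (a point fixed in the world has none). Each returns a list of dicts, best first, with "p" (0 to 1); they miss things now and then, are a little off and sometimes report something else, mostly with a low value. They report only what shows in the picture. A call takes as long as a camera call.
- arm.masks_of(name, camera): "mask" (420x560 bool, what is visible of it) and "location" ([column, row] in pixels, amid what is visible of it).
The state is a dict: "t": time; "joints": joint angles; "joint_vel": joint speeds; "tau": joint torques, N m; "tool_pos": TCP position; "ee_rot": TCP orientation; "contact_force": force on the tool from outside, world axes, zero at the start; "moment": the same for the moment, N m; "grip_width": opening from 0.0 (shut) to 1.0 (fully open).
Only numpy, scipy, OpenCV 4.12 (cv2) and the standard library are available. Lean on these libraries where they do the work, as an engineer would, in place of code of your own. Each camera call takes 0.05 s, during which the arm holds its last target. There are 200 camera calls.

## Working session

There is one attempt and no reset: what is moved stays moved. The work goes in short steps, Python scripts to look and compute and a tool call to move; the robot and the scene stay as the last step left them, time stands still between calls to the robot, and variables do not carry over. Pictures are saved under pics/ and viewed, about 12 in all and at most 16, crops included, and the job is handed in when it is done.

Besides the shell and the picture viewer there is one more tool, called after ">>>" as name(argument=value, ...) on one line, values as JSON. servo_tool: Moves the arm, as the interface text tells. Its arguments: {"type":"object","properties":{"hand":{"type":"array","items":{"type":"number"}},"delta_pos":{"type":"array","items":{"type":"array","items":{"type":"number"}}},"spin":{"type":"array","items":{"type":"number"}},"grip_force":{"type":"number"}},"required":["hand","delta_pos","spin"]}

```bash
mkdir -p pics; ls
python3 - <<'E'
from bench import arm
import cv2, numpy as np
s=arm.state(); print(s)
for c in("top","side"):
    cv2.imwrite(f"pics/{c}0.png",arm.capture(c)); k=arm.get_calibration(c); print(c,k)
E
```

```text
pics
{'t': 0.0, 'joints': array([ 1.23861935e+00,  1.31129977e-01,  1.48924567e+00,  1.09374894e-05,
        1.52300223e+00, -8.54122421e-02]), 'joint_vel': array([ 5.62307702e-04, -2.73311884e-03,  5.55548817e-05,  1.79729752e-03,
        3.15133667e-07,  6.03105352e-04]), 'tau': array([ 6.33755262e-04, -5.59807241e+01, -4.91780734e+01,  7.69659667e-02,
        3.48845765e-02, -1.69011610e-04]), 'tool_pos': array([0.14636081, 0.58130341, 0.21762453]), 'ee_rot': array([[-5.92491946e-04,  2.44267968e-01,  9.69707589e-01],
       [-1.68406992e-03,  9.69706141e-01, -2.44268632e-01],
       [-9.99998406e-01, -1.77778257e-03, -1.63178742e-04]]), 'contact_force': array([ 0.03674058,  0.86472633, -0.69919382]), 'moment': array([-0.02055168, -0.02365172,  0.00252875]), 'grip_width': 0.9962320761964572}
top {'intrinsics': array([[405.8899521 ,   0.        , 278.32046175],
       [  0.        , 405.8899521 , 206.7515338 ],
       [  0.        ,   0.        ,   1.        ]]), 'k1': -0.034613369376366984, 'R': array([[ 0.07396959, -0.99725821, -0.00213815],
       [-0.97482363, -0.07185298, -0.21108303],
       [ 0.21035065,  0.01769805, -0.9774658 ]]), 't': array([-0.0288469 ,  0.52571878,  0.84437495])}
side {'intrinsics': array([[407.74759772,   0.        , 274.59956781],
       [  0.        , 407.74759772, 208.5334793 ],
       [  0.        ,   0.        ,   1.        ]]), 'k1': -0.009788194806251458, 'R': array([[-0.94450934, -0.328155  ,  0.01471069],
       [-0.22643939,  0.61799751, -0.75286405],
       [ 0.23796493, -0.7144182 , -0.65801164]]), 't': array([0.50450513, 0.17648466, 0.8942783 ])}
```

View pics/top0.png

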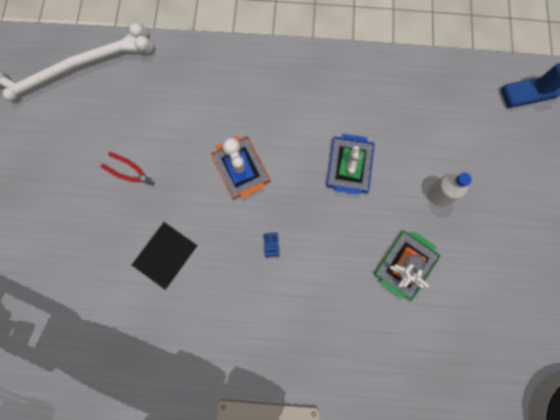

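View pics/side0.png

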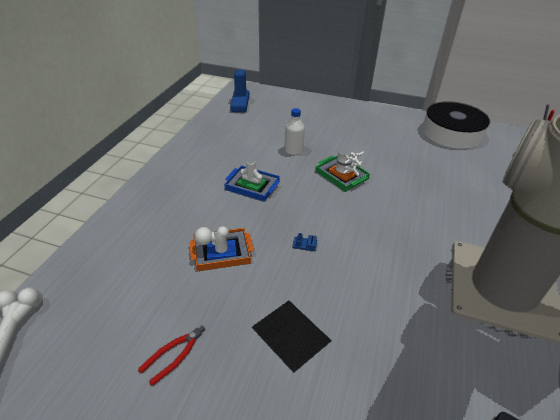

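The top view shows the hip in the orange pan (240,167), the elbow in the blue pan (351,163) and the spine in the green pan (407,265). The mat is empty at (165,256), the guide is at (271,244) and the bottle at (453,186). The side view agrees. Next I fit poses by matching silhouettes.

```bash
cat > h.py <<'E'
import numpy as np, cv2
from scipy.optimize import minimize
from bench import arm
CAL={c:arm.get_calibration(c) for c in("top","side")}
def proj(c,X):
    k=CAL[c]; p=np.atleast_2d(X)@k["R"].T+k["t"]; s=p[:,:2]/p[:,2:]
    s=s*(1+k["k1"]*(s**2).sum(1,keepdims=True)); K=k["intrinsics"]
    return s*[K[0,0],K[1,1]]+[K[0,2],K[1,2]]
def unproj(c,uv,z):
    k=CAL[c];K=k["intrinsics"]; d=np.array([(uv[0]-K[0,2])/K[0,0],(uv[1]-K[1,2])/K[1,1]]);s=d.copy()
    for _ in range(5): s=d/(1+k["k1"]*(s@s))
    r=k["R"].T@np.r_[s,1]; o=-k["R"].T@k["t"]; return (o+r*(z-o[2])/r[2])[:2]
def box(a,b,z0,z1): return np.array([[i*a/2,j*b/2,z] for i in(-1,1) for j in(-1,1) for z in(z0,z1)])
def place(pose,P):
    x,y,w=pose; R=np.array([[np.cos(w),-np.sin(w),0],[np.sin(w),np.cos(w),0],[0,0,1]]); return P@R.T+[x,y,0]
S=8
def hullimg(pts,sz,off):
    m=np.zeros(sz,np.uint8); h=cv2.convexHull(((pts-off)*S).astype(np.float32)); cv2.fillConvexPoly(m,np.round(h).astype(np.int32),1); return m
def fit(masks,P,x0):
    """masks {cam: bool mask}; maximise IoU of hulls"""
    T={}
    for c,m in masks.items():
        cs,_=cv2.findContours(m.astype(np.uint8),cv2.RETR_EXTERNAL,cv2.CHAIN_APPROX_NONE)
        q=max(cs,key=cv2.contourArea)[:,0].astype(float)
        pts=np.vstack([q+[i,j] for i in(-.5,.5) for j in(-.5,.5)])
        off=q.min(0)-15; sz=tuple(((q.max(0)-off+15)*S).astype(int)[::-1]); T[c]=(hullimg(pts,sz,off),off,sz)
    def f(v,each=False):
        r=[]
        for c,(t,off,sz) in T.items():
            g=hullimg(proj(c,place(v,P)),sz,off); r.append((g&t).sum()/max(1,(g|t).sum()))
        return r if each else -np.mean(r)
    best=min((minimize(f,[x0[0],x0[1],w],method="Nelder-Mead",options=dict(initial_simplex=[[x0[0],x0[1],w],[x0[0]+.02,x0[1],w],[x0[0],x0[1]+.02,w],[x0[0],x0[1],w+.3]],xatol=1e-4,fatol=1e-4)) for w in np.arange(-1.5,1.6,.5)),key=lambda r:r.fun)
    return best.x,f(best.x,True)
def best(name,c):
    r=arm.masks_of(name,c); return (r[0] if r else None), [round(q["p"],2) for q in r], [np.round(q["location"]).tolist() for q in r]
E
cat > loc.py <<'E'
from h import *
import pickle
M={}
for c in("top","side"):
    arm.capture(c)
    for n in("pan_blue","pan_green","pan_orange","mat","hip_mid","spine_mid","elbow_mid","guide","bottle","cutters"):
        b,p,l=best(n,c); print(c,n,p,l)
        if b: M[n,c]=b["mask"]
pickle.dump(M,open("M.pkl","wb"))
P={}
pan=np.vstack([box(124,100,0,20),box(144,50,14,20)])/1e3
for n in("pan_blue","pan_green","pan_orange","mat"):
    Q=box(124,100,0,4)/1e3 if n=="mat" else pan
    m={c:M[n,c] for c in("top","side") if (n,c) in M}
    c=list(m)[0]; x0=unproj(c,np.argwhere(m[c]).mean(0)[::-1],.01)
    for cc in [m]+[{c:m[c]} for c in m]:
        v,i=fit(cc,Q,x0); print(n,list(cc),np.round(v,4),np.round(i,3))
E
python3 loc.py
```

```text
top pan_blue [] []
top pan_green [] []
top pan_orange [0.81] [[250.0, 167.0]]
top mat [0.9, 0.43] [[167.0, 256.0], [252.0, 170.0]]
top hip_mid [0.63, 0.41] [[234.0, 159.0], [339.0, 164.0]]
top spine_mid [0.92] [[410.0, 271.0]]
top elbow_mid [0.76] [[352.0, 161.0]]
top guide [0.86] [[272.0, 242.0]]
top bottle [0.77] [[447.0, 188.0]]
top cutters [0.6, 0.26] [[127.0, 176.0], [349.0, 161.0]]
side pan_blue [0.74, 0.7] [[253.0, 189.0], [178.0, 355.0]]
side pan_green [0.9] [[336.0, 172.0]]
side pan_orange [0.84] [[232.0, 257.0]]
side mat [0.9] [[289.0, 334.0]]
side hip_mid [0.94] [[215.0, 241.0]]
side spine_mid [0.63] [[345.0, 162.0]]
side elbow_mid [0.87] [[247.0, 176.0]]
side guide [0.85] [[305.0, 242.0]]
side bottle [0.75] [[299.0, 136.0]]
side cutters [0.81] [[172.0, 346.0]]
pan_blue ['side'] [ 0.6563 -0.1542 -0.0729] [0.965]
pan_blue ['side'] [ 0.6563 -0.1542 -0.0729] [0.965]
pan_green ['side'] [ 0.4278 -0.2884  2.6261] [0.936]
pan_green ['side'] [ 0.4278 -0.2884  2.6261] [0.936]
pan_orange ['top', 'side'] [0.629  0.1096 0.5525] [0.947 0.947]
pan_orange ['top'] [0.6282 0.1091 0.5547] [0.949]
pan_orange ['side'] [ 0.6292  0.11   -2.5896] [0.948]
mat ['top', 'side'] [ 0.408   0.265  -0.5173] [0.913 0.933]
mat ['top'] [ 0.4053  0.2651 -0.5194] [0.917]
mat ['side'] [ 0.4092  0.2654 -0.5219] [0.935]
```

```bash
cat > loc2.py <<'E'
from h import *
import pickle
M=pickle.load(open("M.pkl","rb"))
I={c:arm.capture(c) for c in("top","side")}
H={c:cv2.cvtColor(cv2.GaussianBlur(I[c],(3,3),0),cv2.COLOR_BGR2HSV) for c in I}
hue={"blue":(105,130),"green":(45,85),"orange":(3,20)}
pan=np.vstack([box(124,100,0,20),box(144,50,14,20)])/1e3
def col(c,k,pose,P,zpad=0):
    m=cv2.inRange(H[c],(hue[k][0],110,40),(hue[k][1],255,255))
    r=np.zeros(m.shape,np.uint8); cv2.fillConvexPoly(r,np.round(cv2.convexHull(proj(c,place(pose,P)).astype(np.float32))).astype(np.int32),1)
    m=m*r; n,L,st,_=cv2.connectedComponentsWithStats(m)
    keep=np.isin(L,[i for i in range(1,n) if st[i,4]>=8]); return keep
P0={"blue":[.6563,-.1542,-.0729],"green":[.4278,-.2884,2.6261-np.pi],"orange":[.629,.1096,.5525]}
inn={"blue":"green","green":"orange","orange":"blue"}
out={}
for k,p in P0.items():
    m={c:col(c,k,p,pan*[1.25,1.25,1]) for c in I}
    for c in m: # join pieces with hull for the fit
        q=np.argwhere(m[c])[:,::-1].astype(np.int32); z=np.zeros(m[c].shape,np.uint8); cv2.fillConvexPoly(z,cv2.convexHull(q),1); m[c]=z>0
    v,i=fit(m,pan,p[:2]); print("pan",k,np.round(v,4),np.round(i,3)); out["pan_"+k]=v
    b=inn[k]; hole=box(86,66,4,16)/1e3
    mb={c:col(c,b,v,hole) for c in I}
    for c in mb:
        q=np.argwhere(mb[c])[:,::-1].astype(np.int32); z=np.zeros(mb[c].shape,np.uint8); cv2.fillConvexPoly(z,cv2.convexHull(q),1); mb[c]=z>0
    for cc in [mb,{"top":mb["top"]},{"side":mb["side"]}]:
        w,i=fit(cc,box(68,50,4,14)/1e3,v[:2]); print("  base",b,list(cc),np.round(w,4),np.round(i,3))
        if len(cc)==2: out["base_"+b]=w
pickle.dump(out,open("P.pkl","wb"))
rows=[]
for c in I:
    r=[]
    for k in P0:
        ctr=proj(c,[*out["pan_"+k][:2],.03])[0]; o=np.round(ctr-[42,42]).astype(int); Z=6 if 0 else 3
        cr=cv2.resize(I[c][o[1]:o[1]+84,o[0]:o[0]+84],None,fx=3,fy=3,interpolation=cv2.INTER_CUBIC)
        def pl(X,colr): cv2.polylines(cr,[np.round((proj(c,X)-o+.5)*3).astype(np.int32)],True,colr,1)
        rect=lambda a,b,z:np.array([[-a,-b,2*z],[a,-b,2*z],[a,b,2*z],[-a,b,2*z]])/2e3
        v=out["pan_"+k]; w=out["base_"+inn[k]]
        pl(place(v,rect(124,100,20)),(255,0,255)); pl(place(v,rect(86,66,16)),(0,255,255)); pl(place(w,rect(68,50,14)),(255,255,255)); pl(np.array([[w[0],w[1],.014],[w[0],w[1],.08]]),(0,0,255))
        r.append(cr)
    rows.append(np.hstack(r))
cv2.imwrite("pics/ov1.png",np.vstack(rows))
E
python3 loc2.py
```

```text
pan blue [ 0.6541 -0.1521 -0.0866] [0.825 0.944]
  base green ['top', 'side'] [ 0.6571 -0.1532 -0.1238] [0.849 0.825]
  base green ['top'] [ 0.6555 -0.1551 -0.1241] [0.857]
  base green ['side'] [ 0.6579 -0.1532 -0.1567] [0.83]
pan green [ 0.4262 -0.2882 -0.5363] [0.628 0.947]
  base orange ['top', 'side'] [ 0.4285 -0.2918 -0.5339] [0.778 0.861]
  base orange ['top'] [ 0.4297 -0.2925 -0.546 ] [0.787]
  base orange ['side'] [ 0.4268 -0.2901 -0.4957] [0.872]
pan orange [0.6277 0.1103 0.5423] [0.842 0.956]
  base blue ['top', 'side'] [0.6292 0.1101 0.4948] [0.772 0.907]
  base blue ['top'] [0.6272 0.1122 0.5358] [0.78]
  base blue ['side'] [0.6291 0.11   0.5023] [0.906]
```

View pics/ov1.png

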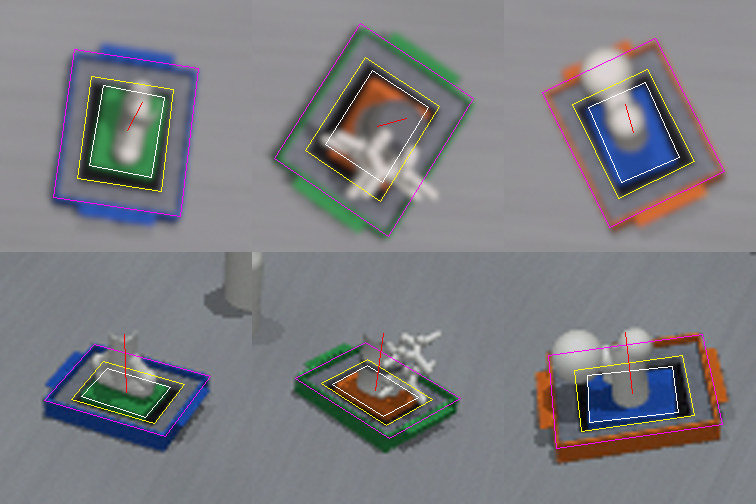

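The outlines fit: the pans, cut-outs and bases line up to within about 1 px (2 mm). Crop positions of the bases: green (128,130), orange (375,125), blue (628,130). Next I add a move calculator.

```bash
cat > go.py <<'E'
import sys, numpy as np
from bench import arm
# usage: go.py x y z yaw_of_tool_y
t=[float(a) for a in sys.argv[1:5]]; s=arm.state(); R=s["ee_rot"]; p=s["tool_pos"]
d=R.T@(np.array(t[:3])-p)*100; yaw=np.arctan2(R[1,1],R[0,1])
print("t",round(s["t"],2),"pos",p.round(4),"yaw",yaw.round(3),"F",s["contact_force"].round(1),"w",round(s["grip_width"]*9.3,2))
print("delta cm",d.round(2),"spin",round(-(t[3]-yaw),3),"q",s["joints"].round(2))
E
python3 go.py 0.6285 0.111 0.20 2.09
```

```text
t 1.3 pos [0.1465 0.5818 0.2186] yaw 1.324 F [ 0.2  0.  -0.5] w 9.3
delta cm [  1.86 -33.88  58.24] spin -0.766 q [ 1.24  0.13  1.49 -0.    1.52 -0.09]
```

>>> servo_tool(hand=[9.3,9.3,9.3,9.3,9.3,9.3,9.3,9.3,9.3,9.3,9.3,9.3], delta_pos=[[1.8,-33.9,58.2],[1.8,-33.9,58.2],[1.8,-33.9,58.2],[1.8,-33.9,58.2],[1.8,-33.9,58.2],[1.8,-33.9,58.2],[1.8,-33.9,58.2],[1.8,-33.9,58.2],[1.8,-33.9,58.2],[1.8,-33.9,58.2],[1.8,-33.9,58.2],[1.8,-33.9,58.2]], spin=[-0.77,-0.77,-0.77,-0.77,-0.77,-0.77,-0.77,-0.77,-0.77,-0.77,-0.77,-0.77], grip_force=40)

```text
t: 2.5
tool_pos: [0.5637, 0.1736, 0.2033]
ee_rot: [[0.001, -0.5, 0.866], [0.0, 0.866, 0.5], [-1.0, -0.0, 0.001]]
contact_force: [0.2, -0.5, 0.4]
grip_width: 1.002
```

```bash
python3 go.py 0.6285 0.111 0.15 2.09
```

```text
t 2.5 pos [0.5637 0.1736 0.2033] yaw 2.094 F [ 0.2 -0.5  0.4] w 9.32
delta cm [ 5.33 -8.66  2.48] spin 0.004 q [ 0.21  0.11  1.54  0.    1.49 -1.88]
```

>>> servo_tool(hand=[7,7,7,7,7], delta_pos=[[2,-8.7,2.5],[5.3,-8.7,2.5],[5.3,-8.7,2.5],[5.3,-8.7,2.5],[5.3,-8.7,2.5]], spin=[0,0,0,0,0])

```text
t: 3.0
tool_pos: [0.6273, 0.1134, 0.1509]
ee_rot: [[0.0, -0.5, 0.866], [0.0, 0.866, 0.5], [-1.0, 0.0, 0.0]]
contact_force: [-0.2, -0.0, 0.0]
grip_width: 0.752
```

```bash
cat > view.py <<'E'
import sys
from h import *
# view.py name : overlay tcp & grasp axis in both crops around the TCP
s=arm.state(); R=s["ee_rot"]; p=s["tool_pos"]; w=s["grip_width"]*.0465; out=[]
for c in("top","side"):
    I=arm.capture(c); u=proj(c,p)[0]; o=np.clip(np.round(u-[65,60]).astype(int),0,[430,290])
    cr=cv2.resize(I[o[1]:o[1]+130,o[0]:o[0]+130],None,fx=3,fy=3,interpolation=cv2.INTER_CUBIC)
    for X,k in(([p-R[:,1]*w,p+R[:,1]*w],(0,255,0)),([p,p*[1,1,0]+[0,0,.004]],(0,0,255))):
        cv2.polylines(cr,[np.round((proj(c,np.array(X))-o+.5)*3).astype(np.int32)],False,k,1)
    out.append(cr)
cv2.imwrite(f"pics/{sys.argv[1]}.png",np.hstack(out))
E
python3 go.py 0.6285 0.111 0.025 2.09; python3 view.py a1
```

```text
t 3.0 pos [0.6273 0.1134 0.1509] yaw 2.094 F [-0.2 -0.   0. ] w 6.99
delta cm [12.59 -0.27 -0.02] spin 0.004 q [ 0.1   0.27  1.46  0.    1.42 -2.  ]
```

View pics/a1.png

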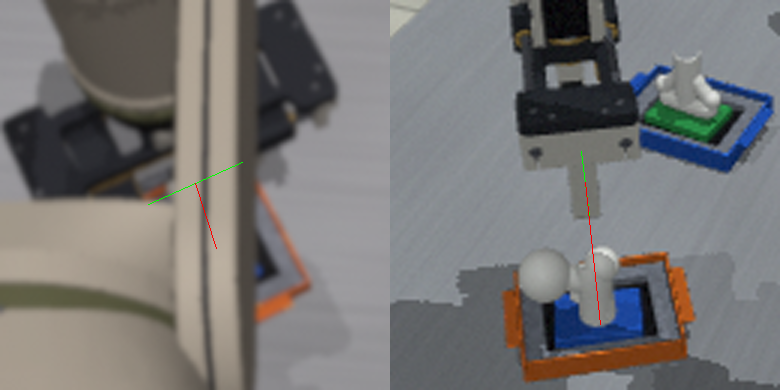

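The side view shows the TCP axis dropping through the hip shaft at (598,300), so the alignment is good. I descend now.

>>> servo_tool(hand=[7,7,7,7,7,7,7], delta_pos=[[4,-0.3,0],[8,-0.3,0],[10,-0.3,0],[11.5,-0.3,0],[12.5,-0.3,0],[12.6,-0.3,0],[12.6,-0.3,0]], spin=[0,0,0,0,0,0,0])

```text
t: 3.8
tool_pos: [0.6299, 0.1103, 0.0255]
ee_rot: [[0.002, -0.5, 0.866], [0.0, 0.866, 0.5], [-1.0, -0.001, 0.002]]
contact_force: [0.7, 0.3, 0.8]
grip_width: 0.755
```

>>> servo_tool(hand=[5,4,3,2,1,1,1,1], delta_pos=[[0,0,0],[0,0,0],[0,0,0],[0,0,0],[0,0,0],[0,0,0],[0,0,0],[0,0,0]], spin=[0,0,0,0,0,0,0,0], grip_force=30)

```text
t: 4.6
tool_pos: [0.6289, 0.11, 0.024]
ee_rot: [[-0.0, -0.5, 0.866], [0.0, 0.866, 0.5], [-1.0, 0.0, -0.0]]
contact_force: [-0.2, 0.5, -1.0]
grip_width: 0.307
```

```bash
python3 go.py 0.407 0.265 0.15 2.09
```

```text
t 4.6 pos [0.6289 0.11   0.024 ] yaw 2.094 F [-0.2  0.5 -1. ] w 2.85
delta cm [-12.59  24.52 -11.48] spin 0.004 q [ 0.09  0.4   1.54  0.    1.2  -2.  ]
```

Gripped at 28.5 mm. I lift it and look.

>>> servo_tool(hand=[1,1,1,1,1,1,1], delta_pos=[[-1,0,0],[-3,0,0],[-6,0,0],[-9,0,0],[-12,0,0],[-13,0,0],[-13,0,0]], spin=[0,0,0,0,0,0,0])

```text
t: 5.3
tool_pos: [0.6305, 0.11, 0.1566]
ee_rot: [[0.004, -0.5, 0.866], [0.0, 0.866, 0.5], [-1.0, -0.002, 0.004]]
contact_force: [0.3, -0.0, -1.9]
grip_width: 0.303
```

```bash
python3 go.py 0.407 0.265 0.154 2.09; python3 view.py a2
```

```text
t 5.3 pos [0.6305 0.11   0.1566] yaw 2.094 F [ 0.3 -0.  -1.9] w 2.82
delta cm [  0.17  24.59 -11.61] spin 0.004 q [ 0.09  0.27  1.45 -0.    1.42 -2.  ]
```

View pics/a2.png

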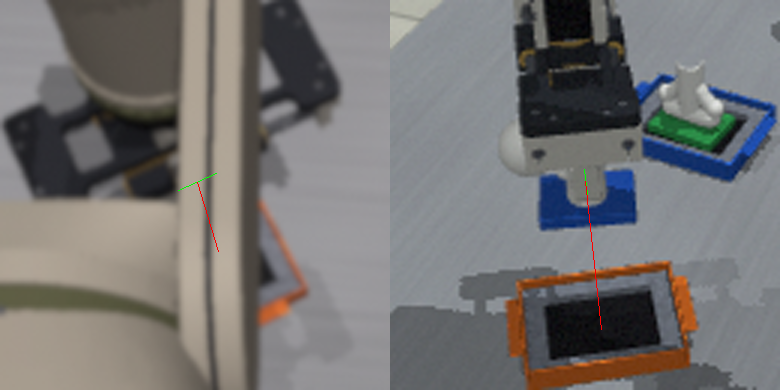

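The side view shows the hip hanging upright, with its base level at (587,200) and the orange pan empty. I carry it to the mat.

>>> servo_tool(hand=[1,1,1,1,1,1,1,1,1,1], delta_pos=[[0,3,-1.5],[0,7,-3.3],[0,11,-5.2],[0,15,-7.1],[0,19,-9],[0,22,-10.4],[0,24,-11.3],[0,24.6,-11.6],[0,24.6,-11.6],[0,24.6,-11.6]], spin=[0,0,0,0,0,0,0,0,0,0])

```text
t: 6.4
tool_pos: [0.4058, 0.2644, 0.1533]
ee_rot: [[-0.001, -0.5, 0.866], [-0.001, 0.866, 0.5], [-1.0, -0.0, -0.001]]
contact_force: [0.1, -0.0, -0.9]
grip_width: 0.306
```

```bash
python3 go.py 0.407 0.265 0.024 2.09
```

```text
t 6.4 pos [0.4058 0.2644 0.1533] yaw 2.094 F [ 0.1 -0.  -0.9] w 2.84
delta cm [12.93 -0.    0.15] spin 0.004 q [ 0.47 -0.15  1.88 -0.    1.41 -1.62]
```

>>> servo_tool(hand=[1,1,1,1,1,1,1,1], delta_pos=[[2,0,0],[5,0,0],[8,0,0],[10,0,0],[11.2,0,0],[11.8,0,0],[12.1,0,0],[12.1,0,0]], spin=[0,0,0,0,0,0,0,0])

```text
t: 7.2
tool_pos: [0.4063, 0.2651, 0.0336]
ee_rot: [[0.001, -0.499, 0.866], [0.0, 0.866, 0.499], [-1.0, -0.0, 0.001]]
contact_force: [0.3, 0.2, -2.1]
grip_width: 0.306
```

>>> servo_tool(hand=[1,1,1,1,1,1], delta_pos=[[0.15,0,0],[0.3,0,0],[0.45,0,0],[0.6,0,0],[0.7,0,0],[0.7,0,0]], spin=[0,0,0,0,0,0])

```text
t: 7.8
tool_pos: [0.4055, 0.265, 0.026]
ee_rot: [[-0.0, -0.5, 0.866], [-0.0, 0.866, 0.5], [-1.0, 0.0, -0.0]]
contact_force: [0.1, -0.9, -1.7]
grip_width: 0.305
```

>>> servo_tool(hand=[1,1,1,1], delta_pos=[[0.1,0,0],[0.2,0,0],[0.2,0,0],[0.2,0,0]], spin=[0,0,0,0])

```text
t: 8.2
tool_pos: [0.4056, 0.265, 0.0241]
ee_rot: [[-0.0, -0.5, 0.866], [-0.0, 0.866, 0.5], [-1.0, 0.0, -0.0]]
contact_force: [-0.1, -0.4, -0.7]
grip_width: 0.307
```

```bash
python3 go.py 0.407 0.265 0.024 2.09;python3 go.py 0.407 0.265 0.024 2.09
```

```text
t 8.2 pos [0.4056 0.265  0.0241] yaw 2.094 F [-0.1 -0.4 -0.7] w 2.86
delta cm [ 0.01 -0.07  0.12] spin 0.004 q [ 0.47  0.01  1.99  0.    1.14 -1.62]
t 8.2 pos [0.4056 0.265  0.0241] yaw 2.094 F [-0.1 -0.4 -0.7] w 2.86
delta cm [ 0.01 -0.07  0.12] spin 0.004 q [ 0.47  0.01  1.99  0.    1.14 -1.62]
```

>>> servo_tool(hand=[1,1,1], delta_pos=[[0.1,0,0],[0.1,0,0],[0.1,0,0]], spin=[0,0,0])

```text
t: 8.5
tool_pos: [0.4059, 0.2653, 0.0238]
ee_rot: [[0.0, -0.5, 0.866], [0.0, 0.866, 0.5], [-1.0, 0.0, 0.001]]
contact_force: [-2.4, -0.8, 5.3]
grip_width: 0.3
```

>>> servo_tool(hand=[3,3.5,5,7,7,7,7,7,7,7,7], delta_pos=[[0,0,0],[0,0,0],[0,0,0],[0,0,0],[0,0,0],[-0.5,0,0],[-2,0,0],[-5,0,0],[-9,0,0],[-13,0,0],[-16,0,0]], spin=[0,0,0,0,0,0,0,0,0,0,0])

```text
t: 9.6
tool_pos: [0.4062, 0.2653, 0.1864]
ee_rot: [[0.002, -0.5, 0.866], [0.001, 0.866, 0.5], [-1.0, -0.0, 0.003]]
contact_force: [0.5, 0.5, 0.5]
grip_width: 0.752
```

```bash
python3 go.py 0.4285 -0.291 0.18 1.04
```

```text
t 9.6 pos [0.4062 0.2653 0.1864] yaw 2.094 F [0.5 0.5 0.5] w 6.99
delta cm [  0.58 -49.3  -25.87] spin 1.054 q [ 0.47 -0.17  1.84 -0.    1.47 -1.62]
```

>>> servo_tool(hand=[8,8,8,8,8,8,8,8,8,8,8,8], delta_pos=[[0.5,-49.3,-25.9],[0.5,-49.3,-25.9],[0.5,-49.3,-25.9],[0.5,-49.3,-25.9],[0.5,-49.3,-25.9],[0.5,-49.3,-25.9],[0.5,-49.3,-25.9],[0.5,-49.3,-25.9],[0.5,-49.3,-25.9],[0.5,-49.3,-25.9],[0.5,-49.3,-25.9],[0.5,-49.3,-25.9]], spin=[1.05,1.05,1.05,1.05,1.05,1.05,1.05,1.05,1.05,1.05,1.05,1.05])

```text
t: 10.8
tool_pos: [0.4268, -0.2962, 0.1782]
ee_rot: [[-0.0, 0.506, 0.862], [-0.002, 0.862, -0.506], [-1.0, -0.001, 0.001]]
contact_force: [-0.0, 0.5, -1.1]
grip_width: 0.862
```

```bash
python3 go.py 0.4285 -0.291 0.14 1.037
python3 - <<'E'
from h import *
I=arm.capture("top"); cv2.imwrite("pics/a3.png",cv2.resize(I[130:310,110:460],None,fx=2.2,fy=2.2))
E
```

```text
t 10.8 pos [ 0.4268 -0.2962  0.1782] yaw 1.04 F [-0.   0.5 -1.1] w 8.02
delta cm [ 3.82  0.54 -0.12] spin 0.003 q [-0.7  -0.07  1.76 -0.    1.44 -1.74]
```

View pics/a3.png

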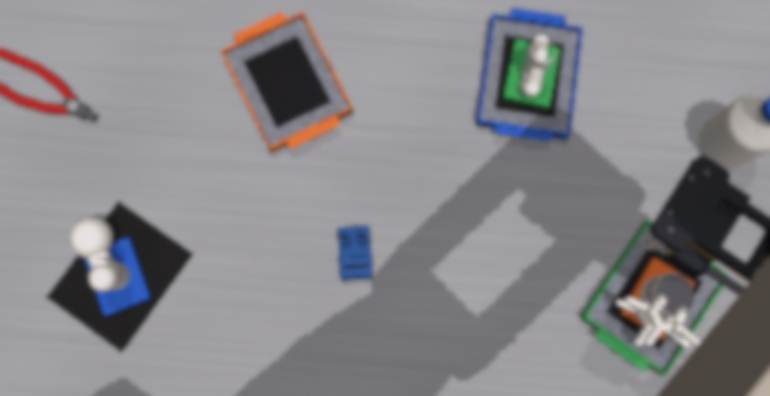

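The hip stands on the mat at (120,275) in the crop, the orange pan is empty, and the gripper is over the spine at (660,300). I descend with a 7 cm opening.

>>> servo_tool(hand=[7,7,7,7,7,7,7,7,7], delta_pos=[[1,0.5,-0.1],[4,0.5,-0.1],[7,0.5,-0.1],[10,0.5,-0.1],[12.5,0.5,-0.1],[14.2,0.5,-0.1],[15.2,0.5,-0.1],[15.4,0.5,-0.1],[15.4,0.5,-0.1]], spin=[0,0,0,0,0,0,0,0,0])

```text
t: 11.75
tool_pos: [0.4296, -0.2858, 0.0244]
ee_rot: [[0.0, 0.502, 0.865], [0.0, 0.865, -0.502], [-1.0, 0.0, 0.0]]
contact_force: [0.6, -0.4, 0.3]
grip_width: 0.749
```

```bash
python3 go.py 0.4285 -0.291 0.024 1.037; python3 view.py a4
```

```text
t 11.75 pos [ 0.4296 -0.2858  0.0244] yaw 1.045 F [ 0.6 -0.4  0.3] w 6.97
delta cm [ 0.04 -0.51  0.16] spin 0.008 q [-0.69  0.09  1.9   0.    1.15 -1.73]
```

View pics/a4.png

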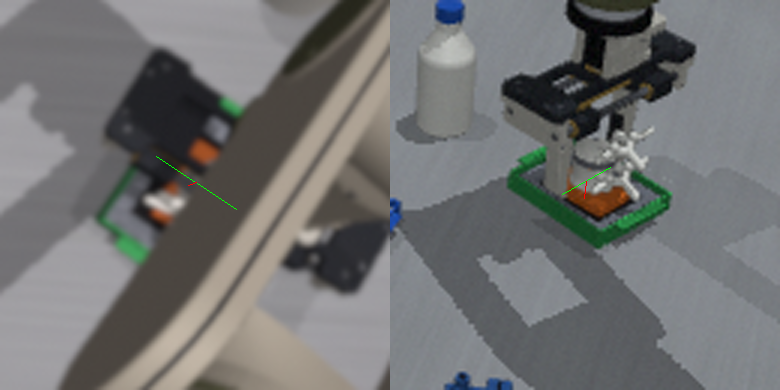

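The fingers straddle the spine body at (595,175) in the side view. I correct the 5 mm offset and close.

>>> servo_tool(hand=[7,7,5.5,4.5,3.5,3,3,3,3], delta_pos=[[0,-0.5,0.2],[0,-0.5,0.2],[0,-0.5,0.2],[0,-0.5,0.2],[0,-0.5,0.2],[0,-0.5,0.2],[0,-0.5,0.2],[0,-0.5,0.2],[0,-0.5,0.2]], spin=[0,0,0,0,0,0,0,0,0], grip_force=30)

```text
t: 12.75
tool_pos: [0.4285, -0.292, 0.0242]
ee_rot: [[0.0, 0.503, 0.864], [-0.0, 0.864, -0.503], [-1.0, -0.0, 0.0]]
contact_force: [-1.4, -1.8, 1.4]
grip_width: 0.461
```

>>> servo_tool(hand=[3,3,3,3,3,3,3], delta_pos=[[-1,0,0],[-3,0,0],[-6,0,0],[-9,0,0],[-12,0,0],[-13,0,0],[-13,0,0]], spin=[0,0,0,0,0,0,0])

```text
t: 13.45
tool_pos: [0.4295, -0.2926, 0.156]
ee_rot: [[0.003, 0.503, 0.864], [-0.002, 0.864, -0.503], [-1.0, -0.0, 0.004]]
contact_force: [0.1, 0.7, -1.7]
grip_width: 0.457
```

```bash
sed -i 's/^M=.*//' loc2.py; python3 view.py a5
python3 - <<'E'
# refine pan poses now that orange and green are bare: cut-out (dark) and rim
exec(open("loc2.py").read().split("P0=")[0])
for k,p in {"orange":[.628,.110,.545],"green":[.4265,-.2885,-.535],"blue":[.6545,-.1525,-.085]}.items():
    for c in I:
        r=np.zeros((420,560),np.uint8); cv2.fillConvexPoly(r,np.round(cv2.convexHull(proj(c,place(p,box(100,78,16,16)/1e3)).astype(np.float32))).astype(np.int32),1)
        d=(H[c][...,2]<45)&(r>0); print(k,c,d.sum(),fit({c:d},box(86,66,16,16)/1e3,p[:2]) if k=="orange" else "")
    b,pp,l=best("pan_"+k,"top"); print(k,pp,l, fit({"top":b["mask"]},pan,p[:2]) if b else "")
E
python3 go.py .628 .110 .154 2.11
```

```text
orange top 711 (array([0.62817224, 0.10804422, 0.51650149]), [np.float64(0.7890037365943612)])
orange side 613 (array([0.62760253, 0.11129088, 0.54939936]), [np.float64(0.8744933469805527)])
orange [0.83, 0.55] [[240.0, 168.0], [126.0, 176.0]] (array([0.62799727, 0.10933652, 0.55577464]), [np.float64(0.9749176414268347)])
green top 728 
green side 301 
green [0.88] [[401.0, 273.0]] (array([ 0.42355695, -0.28620003, -0.59472106]), [np.float64(0.6448841432900944)])
blue top 49 
blue side 29 
blue [0.92] [[340.0, 165.0]] (array([ 0.65423929, -0.15326935, -0.07386404]), [np.float64(0.959881557409712)])
t 13.8 pos [ 0.4278 -0.2913  0.1526] yaw 1.044 F [-0.1  0.5 -0.7] w 4.25
delta cm [-0.12 44.76 -2.87] spin -1.066 q [-0.7  -0.05  1.79  0.    1.4  -1.74]
```

View pics/a5.png

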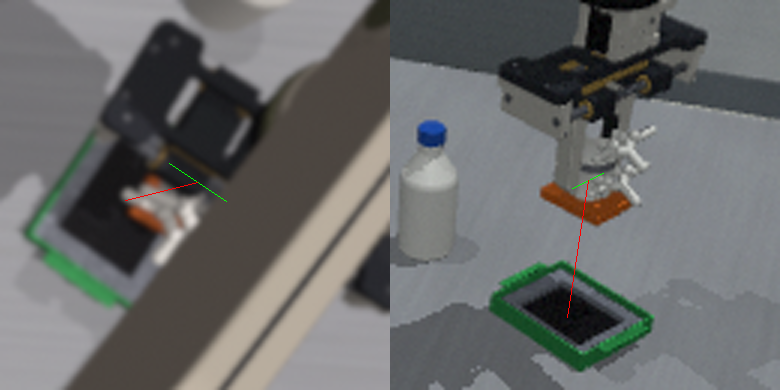

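The spine hangs upright, with its orange base level at (590,205) and the green pan empty below it. I carry it to the orange pan.

>>> servo_tool(hand=[3,3,3,3,3,3,3,3,3,3,3,3], delta_pos=[[0,2,-0.1],[0,5.5,-0.3],[0,10,-0.6],[0,14.8,-0.9],[0,19.6,-1.2],[0,24.4,-1.5],[0,29.2,-1.8],[0,34,-2.1],[0,38.5,-2.4],[0,42,-2.7],[0,44,-2.8],[0,44.8,-2.9]], spin=[-0.05,-0.14,-0.24,-0.35,-0.46,-0.57,-0.68,-0.79,-0.9,-0.99,-1.05,-1.07])

```text
t: 15.0
tool_pos: [0.6287, 0.112, 0.1529]
ee_rot: [[-0.001, -0.52, 0.854], [0.0, 0.854, 0.52], [-1.0, 0.001, -0.001]]
contact_force: [0.4, 0.7, -1.8]
grip_width: 0.459
```

>>> servo_tool(hand=[3,3,3], delta_pos=[[0,0,0],[0,0,0],[0,0,0]], spin=[0,0,0])

```text
t: 15.3
tool_pos: [0.6283, 0.1085, 0.154]
ee_rot: [[-0.0, -0.515, 0.857], [-0.0, 0.857, 0.515], [-1.0, -0.0, -0.001]]
contact_force: [0.7, 0.0, -2.1]
grip_width: 0.458
```

```bash
python3 go.py .628 .110 .034 2.12
```

```text
t 15.3 pos [0.6283 0.1085 0.154 ] yaw 2.112 F [ 0.7  0.  -2.1] w 4.26
delta cm [12.    0.14  0.05] spin -0.008 q [ 0.09  0.27  1.45 -0.    1.42 -2.02]
```

>>> servo_tool(hand=[3,3,3,3,3,3,3,3], delta_pos=[[2,0.1,0],[5,0.1,0],[8,0.1,0],[10,0.1,0],[11.2,0.1,0],[11.8,0.1,0],[12,0.1,0],[12,0.1,0]], spin=[0,0,0,0,0,0,0,0])

```text
t: 16.1
tool_pos: [0.6289, 0.1106, 0.0352]
ee_rot: [[0.002, -0.517, 0.856], [0.0, 0.856, 0.517], [-1.0, -0.001, 0.001]]
contact_force: [0.5, 0.6, -1.2]
grip_width: 0.461
```

```bash
python3 go.py .628 .110 .024 2.12; python3 view.py a6
```

```text
t 16.1 pos [0.6289 0.1106 0.0352] yaw 2.114 F [ 0.5  0.6 -1.2] w 4.29
delta cm [ 1.12 -0.01 -0.11] spin -0.006 q [ 0.09  0.38  1.54 -0.    1.22 -2.02]
```

View pics/a6.png

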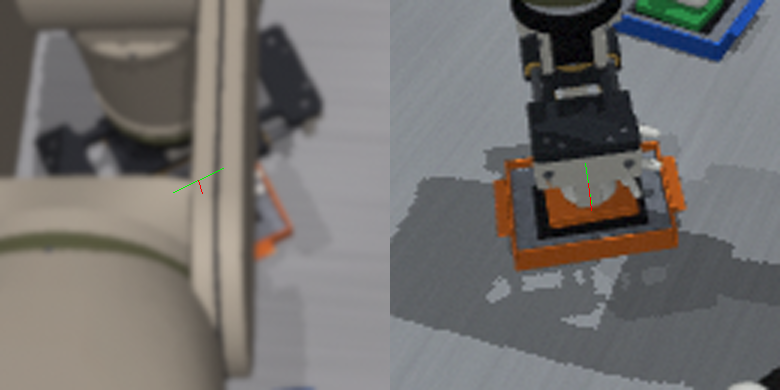

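The orange base hangs over the cut-out, with black showing on all visible sides (590,215). I lower it slowly.

>>> servo_tool(hand=[3,3,3,3,3,3,3], delta_pos=[[0.2,0,0],[0.4,0,0],[0.6,0,0],[0.8,0,0],[0.9,0,0],[1,0,0],[1,0,0]], spin=[0,0,0,0,0,0,0])

```text
t: 16.9
tool_pos: [0.6281, 0.1108, 0.0242]
ee_rot: [[-0.0, -0.517, 0.856], [-0.0, 0.856, 0.517], [-1.0, -0.0, -0.0]]
contact_force: [-1.6, -0.3, 0.4]
grip_width: 0.456
```

>>> servo_tool(hand=[3,3,3,3], delta_pos=[[0.1,0,0],[0.2,0,0],[0.2,0,0],[0.2,0,0]], spin=[0,0,0,0])

```text
t: 17.3
tool_pos: [0.6283, 0.1108, 0.0241]
ee_rot: [[0.0, -0.517, 0.856], [-0.0, 0.856, 0.517], [-1.0, -0.0, 0.0]]
contact_force: [-9.9, -1.7, 14.7]
grip_width: 0.456
```

Contact at 15 N, with z as expected. I back off the preload and release.

>>> servo_tool(hand=[3,3,4.5,5,6.5,7,7,7,7,7,7,7], delta_pos=[[-0.15,0,0],[-0.15,0,0],[-0.15,0,0],[-0.15,0,0],[-0.15,0,0],[-0.15,0,0],[-0.15,0,0],[-1,0,0],[-3,0,0],[-7,0,0],[-12,0,0],[-16,0,0]], spin=[0,0,0,0,0,0,0,0,0,0,0,0])

```text
t: 18.5
tool_pos: [0.6285, 0.1108, 0.1857]
ee_rot: [[0.002, -0.517, 0.856], [0.0, 0.856, 0.517], [-1.0, -0.001, 0.002]]
contact_force: [0.9, -0.2, 0.6]
grip_width: 0.753
```

```bash
python3 go.py .6563 -.1535 .15 1.45
```

```text
t 18.5 pos [0.6285 0.1108 0.1857] yaw 2.114 F [ 0.9 -0.2  0.6] w 7.0
delta cm [  3.57 -24.06 -11.29] spin 0.664 q [ 0.09  0.25  1.42  0.    1.48 -2.02]
```

>>> servo_tool(hand=[7,7,7,7,7,7,7,7,7,7], delta_pos=[[0,-24.1,-11.3],[0,-24.1,-11.3],[0,-24.1,-11.3],[0,-24.1,-11.3],[2,-24.1,-11.3],[3.5,-24.1,-11.3],[3.5,-24.1,-11.3],[3.5,-24.1,-11.3],[3.5,-24.1,-11.3],[3.5,-24.1,-11.3]], spin=[0.68,0.68,0.68,0.68,0.68,0.68,0.68,0.68,0.68,0.68])

```text
t: 19.5
tool_pos: [0.6568, -0.1526, 0.1488]
ee_rot: [[0.002, 0.134, 0.991], [-0.0, 0.991, -0.134], [-1.0, -0.0, 0.002]]
contact_force: [-0.8, 0.5, -0.2]
grip_width: 0.755
```

```bash
python3 go.py .6563 -.1535 .024 1.43
python3 - <<'E'
from h import *
for c in("top","side"):
    I=arm.capture(c); cv2.imwrite(f"pics/f_{c}.png",I)
a=cv2.imread("pics/f_top.png")[110:290,110:290]; b=cv2.imread("pics/f_side.png")[130:310,160:340]
cv2.imwrite("pics/a7.png",cv2.resize(np.hstack([a,b]),None,fx=2.2,fy=2.2,interpolation=cv2.INTER_CUBIC))
E
```

```text
t 19.5 pos [ 0.6568 -0.1526  0.1488] yaw 1.436 F [-0.8  0.5 -0.2] w 7.02
delta cm [12.48 -0.1  -0.07] spin 0.006 q [-0.3   0.37  1.34  0.    1.43 -1.74]
```

View pics/a7.png

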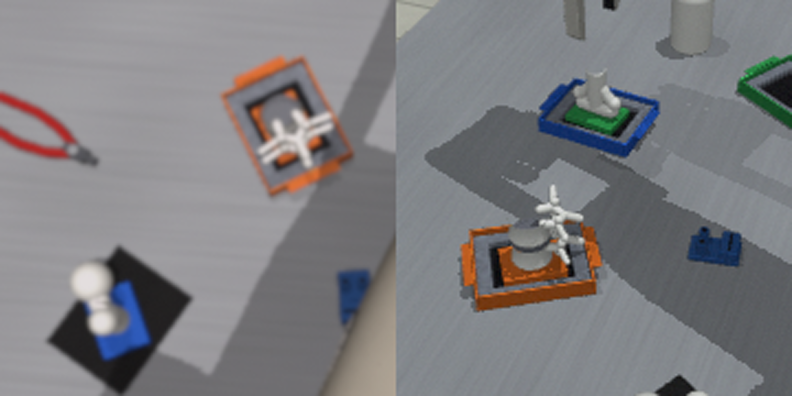

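The spine stands upright in the orange pan at (285,130) top and (530,260) side. The elbow is next.

>>> servo_tool(hand=[7,7,7,7,7,7,7,7], delta_pos=[[3,-0.1,0],[7,-0.1,0],[9.5,-0.1,0],[11,-0.1,0],[12,-0.1,0],[12.4,-0.1,0],[12.4,-0.1,0],[12.4,-0.1,0]], spin=[0,0,0,0,0,0,0,0])

```text
t: 20.4
tool_pos: [0.657, -0.1553, 0.0248]
ee_rot: [[0.002, 0.136, 0.991], [-0.001, 0.991, -0.136], [-1.0, -0.0, 0.002]]
contact_force: [0.1, -0.1, -0.1]
grip_width: 0.754
```

>>> servo_tool(hand=[5,4,3,2,1,1,1,1,1], delta_pos=[[0,0,0],[0,0,0],[0,0,0],[0,0,0],[0,0,0],[0,0,0],[0,0,0],[0,0,0],[0,0,0]], spin=[0,0,0,0,0,0,0,0,0])

```text
t: 21.3
tool_pos: [0.6557, -0.155, 0.023]
ee_rot: [[-0.0, 0.136, 0.991], [-0.0, 0.991, -0.136], [-1.0, -0.0, -0.0]]
contact_force: [-0.8, -0.1, -0.6]
grip_width: 0.264
```

>>> servo_tool(hand=[1,1,1,1,1,1,1], delta_pos=[[-1,0,0],[-3,0,0],[-6,0,0],[-9,0,0],[-12,0,0],[-13,0,0],[-13,0,0]], spin=[0,0,0,0,0,0,0])

```text
t: 22.0
tool_pos: [0.6572, -0.1553, 0.1558]
ee_rot: [[0.004, 0.136, 0.991], [-0.001, 0.991, -0.136], [-1.0, -0.001, 0.004]]
contact_force: [0.2, -0.9, -2.8]
grip_width: 0.263
```

```bash
python3 - <<'E'
exec(open("loc2.py").read().split("P0=")[0])
p=[.427,-.2885,-.535]
for c in I:
    if c=="side":
        b,pp,l=best("pan_green",c); print(pp,l,fit({c:b["mask"]},pan,p[:2]) if b else "")
    r=np.zeros((420,560),np.uint8); cv2.fillConvexPoly(r,np.round(cv2.convexHull(proj(c,place(p,box(100,78,16,16)/1e3)).astype(np.float32))).astype(np.int32),1)
    d=(H[c][...,2]<45)&(r>0); print(c,d.sum(),fit({c:d},box(86,66,16,16)/1e3,p[:2]))
b,pp,l=best("pan_green","top");print(pp,l)
arm.capture("top"); b,pp,l=best("pan_green","top"); print(pp,l,fit({"top":b["mask"]},pan,p[:2]) if b else "")
E
python3 go.py .4275 -.2885 .154 1.035; python3 view.py a8
```

```text
t 22.1 pos [ 0.6552 -0.1547  0.1517] yaw 1.434 F [-0.5 -0.  -2.7] w 2.43
delta cm [ -0.2  -16.36 -20.73] spin 0.399 q [-0.31  0.36  1.34  0.    1.44 -1.74]Traceback (most recent call last):
  File "<stdin>", line 7, in <module>
  File "h.py", line 24, in fit
    q=max(cs,key=cv2.contourArea)[:,0].astype(float)
      ~~~^^^^^^^^^^^^^^^^^^^^^^^^
ValueError: max() iterable argument is empty
```

View pics/a8.png

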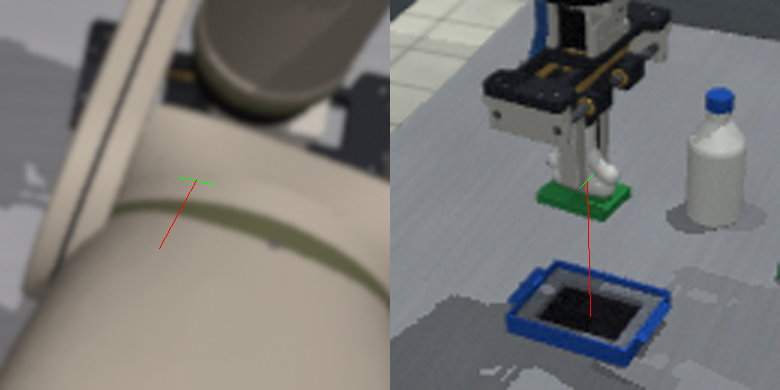

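The elbow hangs upright with its green base at (585,198), and the blue pan is empty. The arm blocks the top view, so I refine the green and blue pans from the side view.

Run:
```python
exec(open("loc2.py").read().split("P0=")[0]); c="side"
for k,p in {"green":[.427,-.2885,-.535],"blue":[.655,-.1533,-.08]}.items():
    b,pp,l=best("pan_"+k,c); print(k,pp,l,fit({c:b["mask"]},pan,p[:2]) if b else "")
    r=np.zeros((420,560),np.uint8); cv2.fillConvexPoly(r,np.round(cv2.convexHull(proj(c,place(p,box(100,78,16,16)/1e3)).astype(np.float32))).astype(np.int32),1)
    d=(H[c][...,2]<45)&(r>0); print(c,d.sum(),fit({c:d},box(86,66,16,16)/1e3,p[:2]))
```

```text
green [0.69] [[342.0, 168.0]] (array([ 0.42546087, -0.29048232, -0.52299559]), [np.float64(0.9630809547054441)])
side 280 (array([ 0.42704849, -0.28397274,  2.57157565]), [np.float64(0.8077761483888867)])
blue [0.75, 0.31] [[254.0, 181.0], [283.0, 326.0]] (array([ 0.65338772, -0.15284748, -0.09949678]), [np.float64(0.9507944062917885)])
side 333 (array([ 0.65278344, -0.14712781, -0.07808183]), [np.float64(0.8443274564533795)])
```

>>> servo_tool(hand=[1,1,1,1,1,1,1,1,1,1], delta_pos=[[0,-1.5,-1.9],[0,-4,-5],[0,-7,-8.9],[0,-10,-12.7],[0,-13,-16.5],[0,-15,-19],[0,-16,-20.3],[0,-16.4,-20.7],[0,-16.4,-20.7],[0,-16.4,-20.7]], spin=[0.05,0.12,0.2,0.28,0.34,0.38,0.4,0.4,0.4,0.4])

```text
t: 23.4
tool_pos: [0.4294, -0.2887, 0.1531]
ee_rot: [[0.001, 0.51, 0.86], [0.0, 0.86, -0.51], [-1.0, 0.0, 0.0]]
contact_force: [0.7, -0.3, -0.7]
grip_width: 0.265
```

```bash
python3 go.py .4275 -.2885 .034 1.035
```

```text
t 23.4 pos [ 0.4294 -0.2887  0.1531] yaw 1.035 F [ 0.7 -0.3 -0.7] w 2.47
delta cm [11.91 -0.09 -0.18] spin 0.0 q [-0.69 -0.05  1.8   0.    1.4  -1.73]
```

>>> servo_tool(hand=[1,1,1,1,1,1,1,1], delta_pos=[[2,-0.1,-0.2],[5,-0.1,-0.2],[8,-0.1,-0.2],[10,-0.1,-0.2],[11.2,-0.1,-0.2],[11.8,-0.1,-0.2],[11.9,-0.1,-0.2],[11.9,-0.1,-0.2]], spin=[0,0,0,0,0,0,0,0])

```text
t: 24.2
tool_pos: [0.427, -0.2894, 0.035]
ee_rot: [[0.001, 0.511, 0.86], [-0.001, 0.86, -0.511], [-1.0, -0.0, 0.001]]
contact_force: [-0.4, -0.3, -1.8]
grip_width: 0.263
```

```bash
python3 go.py .4265 -.289 .023 1.035; python3 view.py a9
```

```text
t 24.2 pos [ 0.427  -0.2894  0.035 ] yaw 1.034 F [-0.4 -0.3 -1.8] w 2.45
delta cm [ 1.2   0.01 -0.06] spin -0.001 q [-0.7   0.08  1.9   0.    1.17 -1.73]
```

View pics/a9.png

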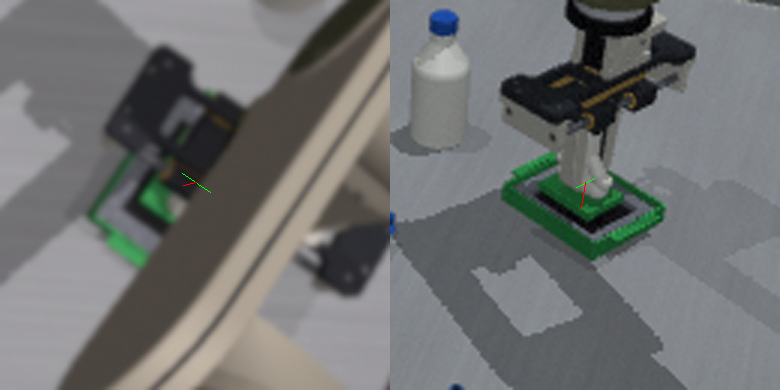

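The green base is over the cut-out (585,195), with black visible on the near sides. I lower it.

>>> servo_tool(hand=[1,1,1,1,1,1,1], delta_pos=[[0.2,0,0],[0.4,0,0],[0.6,0,0],[0.8,0,0],[0.9,0,0],[1,0,0],[1,0,0]], spin=[0,0,0,0,0,0,0])

```text
t: 25.0
tool_pos: [0.4261, -0.2889, 0.0239]
ee_rot: [[-0.0, 0.511, 0.859], [0.0, 0.859, -0.511], [-1.0, 0.0, -0.0]]
contact_force: [1.0, 0.5, -1.7]
grip_width: 0.263
```

>>> servo_tool(hand=[1,1,1,1], delta_pos=[[0.05,0,0],[0.1,0,0],[0.15,0,0],[0.15,0,0]], spin=[0,0,0,0])

```text
t: 25.4
tool_pos: [0.4263, -0.2892, 0.0229]
ee_rot: [[0.0, 0.511, 0.859], [-0.0, 0.859, -0.511], [-1.0, -0.0, 0.0]]
contact_force: [-1.7, 1.5, 1.4]
grip_width: 0.267
```

Light contact, at the same height as at the pick. I release and retreat.

>>> servo_tool(hand=[2.5,3,4,5.5,7,7,7,7,7,7,7], delta_pos=[[0,0,0],[0,0,0],[0,0,0],[0,0,0],[0,0,0],[0,0,0],[-1,0,0],[-3,0,0],[-7,0,0],[-12,0,0],[-16,0,0]], spin=[0,0,0,0,0,0,0,0,0,0,0])

```text
t: 26.5
tool_pos: [0.4264, -0.2892, 0.1861]
ee_rot: [[0.002, 0.511, 0.859], [-0.001, 0.859, -0.511], [-1.0, -0.0, 0.002]]
contact_force: [0.9, -1.0, -0.1]
grip_width: 0.756
```

```bash
python3 go.py .4057 .265 .18 2.094
```

```text
t 26.5 pos [ 0.4264 -0.2892  0.1861] yaw 1.034 F [ 0.9 -1.  -0.1] w 7.03
delta cm [  0.54  46.57 -30.12] spin -1.06 q [-0.7  -0.09  1.77  0.    1.46 -1.73]
```

>>> servo_tool(hand=[7,7,7,7,7,7,7,7,7,7,7,7], delta_pos=[[0.5,46.6,-30.1],[0.5,46.6,-30.1],[0.5,46.6,-30.1],[0.5,46.6,-30.1],[0.5,46.6,-30.1],[0.5,46.6,-30.1],[0.5,46.6,-30.1],[0.5,46.6,-30.1],[0.5,46.6,-30.1],[0.5,46.6,-30.1],[0.5,46.6,-30.1],[0.5,46.6,-30.1]], spin=[-1.06,-1.06,-1.06,-1.06,-1.06,-1.06,-1.06,-1.06,-1.06,-1.06,-1.06,-1.06])

```text
t: 27.7
tool_pos: [0.4047, 0.2702, 0.1784]
ee_rot: [[0.0, -0.504, 0.864], [0.002, 0.864, 0.504], [-1.0, 0.002, 0.001]]
contact_force: [0.3, -0.5, -0.9]
grip_width: 0.756
```

>>> servo_tool(hand=[7,7,7], delta_pos=[[0,0,0],[0,0,0],[0,0,0]], spin=[0,0,0])

```text
t: 28.0
tool_pos: [0.4062, 0.2641, 0.1779]
ee_rot: [[0.0, -0.498, 0.867], [-0.0, 0.867, 0.498], [-1.0, -0.0, 0.0]]
contact_force: [-0.7, 0.1, -0.7]
grip_width: 0.756
```

```bash
python3 go.py .4057 .265 .0245 2.094
python3 - <<'E'
from h import *
exec(open("loc2.py").read().split("P0=")[0].replace("from h import *",""))
A=cv2.resize(I["top"][110:310,210:460],None,fx=1.6,fy=1.6,interpolation=cv2.INTER_CUBIC); B=cv2.resize(I["side"][130:330,180:430],None,fx=1.6,fy=1.6,interpolation=cv2.INTER_CUBIC)
cv2.imwrite("pics/a10.png",np.hstack([A,B]))
p=[.6545,-.153,-.08]
for c in I:
    b,pp,l=best("pan_blue",c); print(c,pp,l,fit({c:b["mask"]},pan,p[:2]) if b else "")
for k,b,p in(("orange","orange",[.628,.11,.55]),("green","green",[.4265,-.289,-.535])):
    hole=box(86,66,4,16)/1e3
    for c in I:
        m=col(c,b,p,hole*[.93,.93,1]); q=np.argwhere(m)[:,::-1].astype(np.int32); z=np.zeros(m.shape,np.uint8); cv2.fillConvexPoly(z,cv2.convexHull(q),1)
        print(k,c,fit({c:z>0},box(68,50,4,14)/1e3,p[:2]))
E
```

```text
t 28.0 pos [0.4062 0.2641 0.1779] yaw 2.092 F [-0.7  0.1 -0.7] w 7.03
delta cm [15.34  0.11  0.  ] spin -0.002 q [ 0.47 -0.16  1.85 -0.    1.45 -1.62]
top [0.63, 0.59] [[348.0, 165.0], [271.0, 242.0]] (array([ 0.65425578, -0.15328577, -0.07333764]), [np.float64(0.9767524478488223)])
side [0.92] [[247.0, 183.0]] (array([ 0.65780034, -0.15244732, -0.08693803]), [np.float64(0.8758257779397695)])
orange top (array([0.62550479, 0.10942118, 0.68089321]), [np.float64(0.7946076946379885)])
orange side (array([0.62620504, 0.11594641, 0.34977777]), [np.float64(0.8055569486935152)])
green top (array([ 0.42659579, -0.29090559, -0.50759806]), [np.float64(0.8557897096738034)])
green side (array([ 0.41577495, -0.28965479, -1.34722686]), [np.float64(0.6022361689784294)])
```

View pics/a10.png

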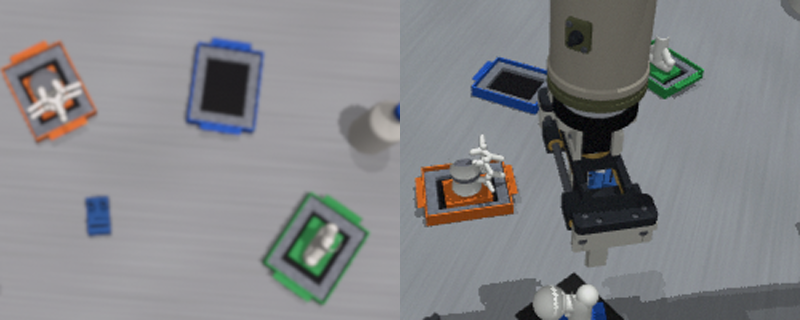

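The elbow at (320,245) sits square in the green pan and the spine at (45,90) in the orange pan, while the blue pan is empty at (225,87). The blue pan is taken as (0.6545, -0.153, yaw -0.077). I pick up the hip.

>>> servo_tool(hand=[7,7,7,7,7,7,7,7,7], delta_pos=[[3,0.1,0],[7,0.1,0],[10.5,0.1,0],[13,0.1,0],[14.5,0.1,0],[15.2,0.1,0],[15.3,0.1,0],[15.3,0.1,0],[15.3,0.1,0]], spin=[0,0,0,0,0,0,0,0,0])

```text
t: 29.1
tool_pos: [0.4063, 0.2667, 0.0259]
ee_rot: [[0.002, -0.5, 0.866], [0.001, 0.866, 0.5], [-1.0, -0.0, 0.002]]
contact_force: [-0.0, 0.4, 0.2]
grip_width: 0.754
```

>>> servo_tool(hand=[5,4,3,2,1,1,1,1], delta_pos=[[0,0,0],[0,0,0],[0,0,0],[0,0,0],[0,0,0],[0,0,0],[0,0,0],[0,0,0]], spin=[0,0,0,0,0,0,0,0], grip_force=30)

```text
t: 29.9
tool_pos: [0.4052, 0.2662, 0.0245]
ee_rot: [[-0.0, -0.5, 0.866], [-0.0, 0.866, 0.5], [-1.0, -0.0, -0.0]]
contact_force: [0.3, -1.3, -1.0]
grip_width: 0.304
```

>>> servo_tool(hand=[1,1,1,1,1,1,1], delta_pos=[[-1,0,0],[-3,0,0],[-6,0,0],[-9,0,0],[-12,0,0],[-13,0,0],[-13,0,0]], spin=[0,0,0,0,0,0,0])

```text
t: 30.6
tool_pos: [0.4065, 0.2669, 0.1566]
ee_rot: [[0.003, -0.5, 0.866], [0.002, 0.866, 0.5], [-1.0, -0.0, 0.004]]
contact_force: [1.1, -0.0, -1.3]
grip_width: 0.304
```

```bash
python3 go.py .6545 -.153 .155 1.494
```

```text
t 30.6 pos [0.4065 0.2669 0.1566] yaw 2.094 F [ 1.1 -0.  -1.3] w 2.83
delta cm [  0.17 -48.76   0.5 ] spin 0.6 q [ 0.48 -0.15  1.88  0.    1.41 -1.62]
```

>>> servo_tool(hand=[1,1,1,1,1,1,1,1,1,1,1,1], delta_pos=[[0,-2,0],[0,-6,0],[0,-10.8,0.1],[0,-15.6,0.1],[0,-20.4,0.2],[0,-25.2,0.2],[0,-30,0.3],[0,-34.8,0.3],[0,-39.5,0.4],[0,-44,0.4],[0,-47,0.4],[0,-48.8,0.4]], spin=[0.03,0.07,0.13,0.19,0.25,0.31,0.37,0.43,0.49,0.55,0.58,0.6])

```text
t: 31.8
tool_pos: [0.652, -0.1569, 0.1511]
ee_rot: [[-0.004, 0.08, 0.997], [0.001, 0.997, -0.08], [-1.0, 0.0, -0.004]]
contact_force: [-0.2, 0.3, -1.0]
grip_width: 0.303
```

>>> servo_tool(hand=[1,1,1], delta_pos=[[0,0,0],[0,0,0],[0,0,0]], spin=[0,0,0])

```text
t: 32.1
tool_pos: [0.6517, -0.1533, 0.1532]
ee_rot: [[-0.002, 0.076, 0.997], [0.001, 0.997, -0.076], [-1.0, 0.001, -0.002]]
contact_force: [-1.5, 1.1, -1.2]
grip_width: 0.304
```

```bash
python3 go.py .6545 -.153 .035 1.494
```

```text
t 32.1 pos [ 0.6517 -0.1533  0.1532] yaw 1.495 F [-1.5  1.1 -1.2] w 2.82
delta cm [11.82  0.04  0.3 ] spin 0.001 q [-0.31  0.35  1.35  0.    1.44 -1.8 ]
```

>>> servo_tool(hand=[1,1,1,1,1,1,1,1], delta_pos=[[2,0,0.2],[5,0,0.2],[8,0,0.2],[10,0,0.2],[11.2,0,0.2],[11.7,0,0.2],[11.8,0,0.2],[11.8,0,0.2]], spin=[0,0,0,0,0,0,0,0])

```text
t: 32.9
tool_pos: [0.6555, -0.1547, 0.038]
ee_rot: [[0.002, 0.076, 0.997], [-0.001, 0.997, -0.076], [-1.0, -0.0, 0.002]]
contact_force: [0.0, -0.5, -1.5]
grip_width: 0.308
```

```bash
python3 go.py .6545 -.153 .0242 1.494; python3 view.py a11
```

```text
t 32.9 pos [ 0.6555 -0.1547  0.038 ] yaw 1.494 F [ 0.  -0.5 -1.5] w 2.87
delta cm [ 1.38  0.16 -0.11] spin 0.0 q [-0.31  0.46  1.43  0.    1.25 -1.8 ]
```

View pics/a11.png

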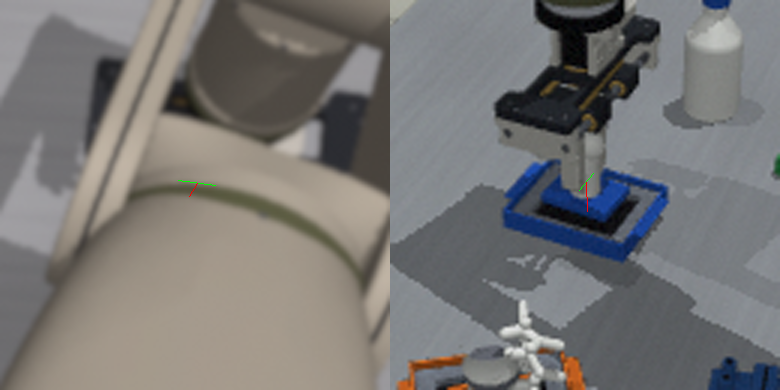

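The blue base hangs over the cut-out at (585,200), aligned with the pan. I lower it slowly.

>>> servo_tool(hand=[1,1,1,1,1,1,1,1], delta_pos=[[0.2,0.1,0],[0.4,0.1,0],[0.6,0.1,0],[0.8,0.1,0],[0.9,0.1,0],[1,0.1,0],[1.1,0.1,0],[1.1,0.1,0]], spin=[0,0,0,0,0,0,0,0])

```text
t: 33.8
tool_pos: [0.6546, -0.1536, 0.0254]
ee_rot: [[-0.0, 0.077, 0.997], [0.0, 0.997, -0.077], [-1.0, 0.0, -0.0]]
contact_force: [-0.7, 0.1, -1.5]
grip_width: 0.304
```

>>> servo_tool(hand=[1,1,1,1], delta_pos=[[0.05,0,0],[0.1,0,0],[0.1,0,0],[0.1,0,0]], spin=[0,0,0,0])

```text
t: 34.2
tool_pos: [0.6547, -0.1536, 0.0247]
ee_rot: [[0.0, 0.077, 0.997], [-0.0, 0.997, -0.077], [-1.0, -0.0, 0.0]]
contact_force: [1.0, -0.7, -1.8]
grip_width: 0.307
```

>>> servo_tool(hand=[1,1,1,1], delta_pos=[[0.05,0,0],[0.1,0,0],[0.1,0,0],[0.1,0,0]], spin=[0,0,0,0])

```text
t: 34.6
tool_pos: [0.6549, -0.1538, 0.0244]
ee_rot: [[0.001, 0.077, 0.997], [-0.0, 0.997, -0.077], [-1.0, -0.0, 0.001]]
contact_force: [-2.3, 0.9, 5.4]
grip_width: 0.301
```

Contact at 5 N. I release and retreat back and up, away from the pans.

>>> servo_tool(hand=[2.9,3.2,4,5.5,7,7,7,7,7,7,7], delta_pos=[[0,0,0],[0,0,0],[0,0,0],[0,0,0],[0,0,0],[0,0,0],[-1,0,0],[-3,0,0],[-7,0,0],[-12,0,0],[-16,0,0]], spin=[0,0,0,0,0,0,0,0,0,0,0])

```text
t: 35.7
tool_pos: [0.6551, -0.1537, 0.1874]
ee_rot: [[0.002, 0.077, 0.997], [-0.001, 0.997, -0.077], [-1.0, -0.001, 0.002]]
contact_force: [0.9, 0.5, 0.1]
grip_width: 0.753
```

>>> servo_tool(hand=[7,7,7,7,7,7,7,7,7,7,7,7], delta_pos=[[-4,0,0],[-4,42,-22],[-4,42,-22],[-4,42,-22],[-4,42,-22],[-4,42,-22],[-4,42,-22],[-4,42,-22],[-4,42,-22],[-4,42,-22],[-4,42,-22],[-4,42,-22]], spin=[0,0,0,0,0,0,0,0,0,0,0,0])

```text
t: 36.9
tool_pos: [0.466, 0.285, 0.2246]
ee_rot: [[0.001, 0.072, 0.997], [0.001, 0.997, -0.072], [-1.0, 0.001, 0.001]]
contact_force: [-0.1, -0.7, 0.1]
grip_width: 0.752
```

```bash
cat > fin.py <<'E'
exec(open("loc2.py").read().split("P0=")[0])
G={"blue":[.6545,-.153,-.077],"orange":[.628,.11,.55],"green":[.4265,-.289,-.535]}
rows=[]
rect=lambda a,b,z:np.array([[-a,-b,2*z],[a,-b,2*z],[a,b,2*z],[-a,b,2*z]])/2e3
for c in I:
    r=[]
    for k,v in G.items():
        o=np.round(proj(c,[*v[:2],.03])[0]-[42,42]).astype(int)
        cr=cv2.resize(I[c][o[1]:o[1]+84,o[0]:o[0]+84],None,fx=3,fy=3,interpolation=cv2.INTER_CUBIC)
        for R_ in(rect(68,50,14),rect(86,66,16)): cv2.polylines(cr,[np.round((proj(c,place(v,R_))-o+.5)*3).astype(np.int32)],True,(255,255,255) if R_[1,0]<.04 else (0,255,255),1)
        r.append(cr)
        m=col(c,k,v,box(80,60,4,16)/1e3); q=np.argwhere(m)[:,::-1].astype(np.int32); z=np.zeros(m.shape,np.uint8); cv2.fillConvexPoly(z,cv2.convexHull(q),1)
        w,i=fit({c:z>0},box(68,50,4,14)/1e3,v[:2]); print(k,c,w.round(3),np.round(i,2),"off mm",(1e3*(w[:2]-v[:2])).round(1))
    rows.append(np.hstack(r))
cv2.imwrite("pics/fin.png",np.vstack(rows))
for n in("guide","bottle","cutters"):
    for c in I: print(n,c,best(n,c)[1:])
s=arm.state(); print(s["t"],s["tool_pos"],s["contact_force"])
E
python3 fin.py
```

```text
blue top [ 0.653 -0.154 -0.001] [0.79] off mm [-1.7 -0.9]
orange top [0.626 0.109 0.681] [0.79] off mm [-2.5 -0.6]
green top [ 0.426 -0.291 -0.498] [0.86] off mm [-0.2 -1.7]Traceback (most recent call last):
  File "fin.py", line 12, in <module>
    m=col(c,k,v,box(80,60,4,16)/1e3); q=np.argwhere(m)[:,::-1].astype(np.int32); z=np.zeros(m.shape,np.uint8); cv2.fillConvexPoly(z,cv2.convexHull(q),1)
                                                                                                               ~~~~~~~~~~~~~~~~~~^^^^^^^^^^^^^^^^^^^^^^^
cv2.error: OpenCV(4.12.0) /io/opencv/modules/imgproc/src/drawing.cpp:2404: error: (-215:Assertion failed) points.checkVector(2, CV_32S) >= 0 in function 'fillConvexPoly'
```

The arm blocks the side view, so I move on to near the start pose.

>>> servo_tool(hand=[7,7,7,7,7,7,7,7,7,7], delta_pos=[[0,28,-30],[0,28,-30],[0,28,-30],[0,28,-30],[0,28,-30],[0,28,-30],[0,28,-30],[0,28,-30],[0,28,-30],[0,28,-30]], spin=[0,0,0,0,0,0,0,0,0,0])

```text
t: 38.0
tool_pos: [0.1899, 0.5846, 0.2235]
ee_rot: [[0.0, 0.076, 0.997], [-0.0, 0.997, -0.076], [-1.0, -0.0, 0.0]]
contact_force: [0.1, -0.6, -0.4]
grip_width: 0.757
```

```bash
python3 fin.py
```

```text
blue top [ 0.653 -0.154 -0.001] [0.79] off mm [-1.7 -0.9]
orange top [0.624 0.109 0.672] [0.79] off mm [-4.1 -0.9]
green top [ 0.426 -0.291 -0.522] [0.85] off mm [-0.8 -1.9]
blue side [ 0.654 -0.15  -0.081] [0.81] off mm [-0.4  3.1]
orange side [0.63  0.112 0.534] [0.82] off mm [1.6 2. ]
green side [ 0.426 -0.289  2.598] [0.83] off mm [-0. -0.]
guide top ([0.72], [[271.0, 245.0]])
guide side ([0.76, 0.3], [[304.0, 244.0], [254.0, 189.0]])
bottle top ([0.79], [[450.0, 189.0]])
bottle side ([0.56], [[298.0, 135.0]])
cutters top ([0.96], [[125.0, 176.0]])
cutters side ([0.73], [[179.0, 358.0]])
38.4 [0.19103298 0.58358146 0.22385155] [0.57913665 0.30644081 0.28242348]
```

View pics/fin.png

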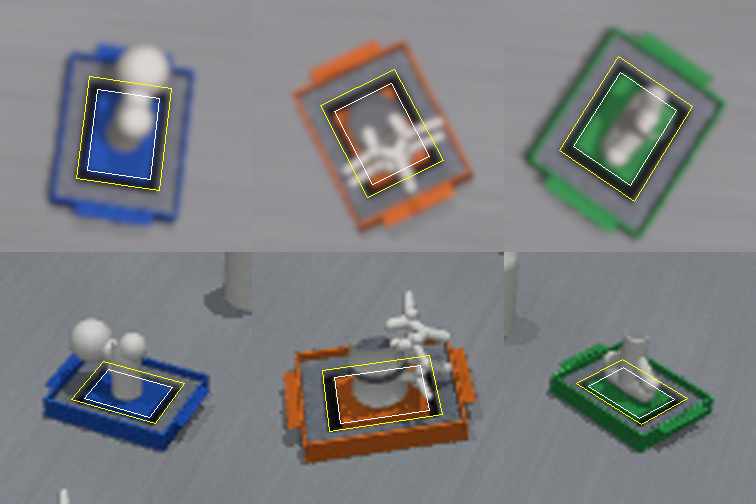

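All three bases match the centred white outlines (130,130), (380,130) and (625,130), and they sit down in the cut-outs and upright. The bystanders have not moved, and the arm is clear. I hand in the job.

```bash
python3 -c "
from bench import arm
print(arm.job_done())"
```

```text
the job is handed in; nothing more can be done
None
```

All three models are now in the pans matching their bases, and I handed the job in at about 38 s of the 125 s allowed; no verdict was reported. I parked the hip on the mat, put the spine in the orange pan and the elbow in the green pan, then moved the hip to the blue pan. The highest wrist force I read while setting one down was about 15 N, for the spine.

**Last checks:**
- **Fit in the pans:** in both camera views each base sits down in its cut-out and stands upright. The fitted centres are within about 4 mm of the pan centres, against the 15 mm allowed.
- **Bystanders:** the guide and bottle were found within a few pixels of their first positions. The cutters were too in the top view. In the side view their reported centre differed by about 14 pixels, which I put down to mask scatter, as nothing came near them.
- **Arm:** it was clear of everything at hand-in.

**Checks that disagreed:**
- **Spine yaw:** the top-view fit was about 0.12 rad off the pan, probably because the bone hides part of the base. The side view agreed to about 0.02 rad, and both are within the 0.4 rad limit.
- **Earlier elbow fit:** one mid-job side-view fit was useless because the arm blocked the view. The final one was clean.

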